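# Pack the microscope's spare optics into the instrument tray

### The arm

A 6-joint arm with a two-finger parallel gripper is mounted at the origin on the work surface. World frame = base frame: x ahead of the robot, y to its left, z up, the work surface at z = 0. Lengths are in m, angles in rad, forces in N, time in s.
With the tool pointing down it reaches from about 0.4 to 0.825 m from the base axis. Payload 7 kg.
Tool frame: the origin (TCP) lies at the very end of the fingers, on their centre line; the grasp point (between the pads) lies 19 mm behind it; y points along the fingers, x is the direction in which the jaws open and shut, and the axes are right-handed (so a half turn about y gives the same grasp; the last joint's range is limited). The gripper opens to 88 mm and grips with 3 to 60 N. Pads are 19 mm wide; open, the fingers measure 130 mm over their backs; the gripper's body (78 mm by 193 mm) begins 47 mm behind the grasp point.
Start: joints at [1.622, 0.359, 0.012, 0, -1.224, -0.288], TCP at [0.158, 0.656, 0.227] pointing down, gripper open.
Joint ranges: [-3.07, 3.07], [-1.43, 2.12], [-1.02, 1.25], [-3.03, 1.67], [-3.05, -0], [-3.03, 3.03]. Speed limits (rad/s): [2.39, 2.39, 3.01, 3.14, 3.14, 3.14].

### API

Orientations are given as [roll, pitch, yaw] about the fixed x, y, z axes, in that order (R = Rz(yaw) Ry(pitch) Rx(roll)).
In Python, from station import arm gives the robot as it stands.
- The arm moves only by the tool move_arm, never from a script. Its arguments are lists of equal length, an entry for each row: "jaw": the closure, from 0 (fully open) to 1 (shut); "offset": the shift along the tool's x, y, z in m, a list of three; "roll": the turn about the tool's y in rad. In form: {"jaw": [jaw, ...], "offset": [[dx, dy, dz], ...], "roll": [roll, ...]}. A call has 1 to 5 rows; each row shifts and turns the commanded pose from where the row before left it, along the tool's axes as they then stand; what a row does not reach is not made up. A row lasts 1/8 s, in which the tool goes at most 62.5 mm and 10.7 degrees, less where a joint would pass 70% of its speed; a pose out of reach is approached as far as the arm can. A call is refused whole if a number of a shift passes 0.0625 or a number of a turn 0.188, either way. A call with a gripper value outside its range is refused whole. The fingers move at their own pace and stop on an object; "grip_force" is the grip in N (left out, the last holds). Time passes only in rows, so rows that do not move let the fingers close. It gives the time, the measured TCP pose, the force and the opening at its end, in the units of the state.
- arm.get_state(): the state, without advancing time (a new reading comes with each control period).
- arm.grab_frame(name): name is "scene" or "top" or "wrist"; returns a dict with "pixels" (480x640x3 uint8, blue, green, red), "fovy" (degrees; the focal length in pixels is half the picture's height over the tangent of half this angle, whatever the lens; pixels are square), "cx", "cy" (the principal point, pixels), "position" and "attitude" of the camera in the world; the wrist camera has in their place "hand_eye" (4x4, takes a point from camera to tool coordinates, whose origin is the TCP and whose axes are the tool frame's). Camera axes: x right, y down, z forward; pixel columns grow to the right and rows downward; lengths in m; the calibration is good to about 2 mm. A picture is of the moment at which its call begins: read the wrist's pose just before it. There is no depth.
- arm.job_done(): hands the job in, once; it reports no verdict.
Trained networks look in a picture, given as the dict that the camera call returned (one of the last four; its "shot" number tells which), for a name from the list of things; names that differ only in an ending like _2 or _b are one class to them, and where a whole thing is asked for, a point or a joint stands for the part that bears it (a point fixed in the world has none). Each returns a list of dicts, best first, with "p" (0 to 1); they miss things now and then, are a little off and sometimes report something else, mostly with a low value. They report only what shows in the picture. A call takes as long as a camera call.
- arm.recognise(picture, thing): "position" ([x, y, z] in m, in world coordinates, good to about 4 mm: the middle of the surface that is visible of it).
- arm.landmark_of(picture, thing): "position" ([x, y, z] in m, in world coordinates, good to about 4 mm: a listed point, or the origin of a listed thing).
The state is a dict: "t": time; "q": joint angles; "qd": joint speeds; "joint_efforts": joint torques, N m; "eef_pos": TCP position; "ee_rot": TCP orientation; "force": force on the tool from outside, world axes, zero at the start; "moment": the same for the moment, N m; "width": finger opening in m.
Only numpy, scipy, OpenCV 4.12 (cv2) and the standard library are available. Lean on these libraries where they do the work, as an engineer would, in place of code of your own. Each camera call takes 0.05 s, during which the arm holds its last target.

### The job

Pack away the microscope's spare optics: put the eyepiece, the long objective lens and the tall camera adapter tube into the empty steel tray, in any order, each lowered and set down (not dropped) so that it stands upright on the tray's floor just as it stands on the bench now. Leave everything else on the bench where it is, the short objective and the flat spacer ring included.

Things in the scene. Friction and masses are not known exactly. Their poses are not given: they have to be found in the camera images.
- eyepiece: Microscope eyepiece to pack: a bright metal tube below, 34 mm across and 26 mm high, and a wider black head on top of it, 44 mm across, from 26 to 62 mm above the underside (total height 62 mm, about 120 g). Stands upright on the bench; origin at the centre of its underside, z up along its axis, round so yaw does not matter.
- long_objective: Long objective lens to pack: bright steel, total height 75 mm, about 200 g: a brass thread 30 mm across for the lowest 6 mm, a straight barrel 34 mm across from 6 to 54 mm, then a nose tapering from 28 mm to 14 mm across at the top. Stands upright on the bench; origin at the centre of its underside, z up along its axis, round so yaw does not matter.
- adapter_tube: Camera adapter tube to pack: a plain dark grey metal tube, 50 mm outside, 38 mm bore open at both ends, 58 mm high, about 150 g. Stands upright on the bench; origin at the centre of its underside, z up along its axis, round so yaw does not matter.
- tray: Open rectangular steel instrument tray, fixed to the bench, empty at the start: outside 260 mm along its x by 160 mm along its y, 35 mm high, walls and floor 4 mm thick, inner floor 4 mm above its underside. Origin at the centre of its underside, z up; it stands on the bench with its x axis within about 20 degrees of straight away from the robot.
- short_objective: Short objective lens, NOT to be packed: same steel barrel 34 mm across (6 to 25 mm up) as the long one, but only 36 mm high in all. Stands upright on the bench; origin at the centre of its underside, z up along its axis, round so yaw does not matter.
- spacer_ring: Flat spacer ring, NOT to be packed: same grey metal, 50 mm outside and 38 mm bore as the adapter tube, but only 14 mm high. Lies flat; origin at the centre of its underside.
- oil_bottle: Small amber bottle with black cap, bystander: 32 mm across, 70 mm high. Stands upright on the bench; origin at the centre of its underside, z up along its axis, round so yaw does not matter.
- sample_jar: Clear sample jar with white lid, bystander: 44 mm across, 55 mm high. Stands upright on the bench; origin at the centre of its underside, z up along its axis, round so yaw does not matter.
- beaker: Open glass beaker, bystander at the back of the mat: 66 mm across the rim, 85 mm high. Stands upright on the bench; origin at the centre of its underside, z up along its axis, round so yaw does not matter.
- slide_box: Blue slide box with pale lid, bystander at the back of the mat: 85 by 100 mm, 47 mm high. Origin at the centre of its underside.

How it is judged:
At the end, for the whole second after the job is handed in: Eyepiece, long objective and adapter tube stand on the tray floor (underside under 12 mm above the tray's), origins within 120 mm (x) and 70 mm (y) of its centre, upright within 0.2 rad, at rest; the six bystanders within 30 mm of their starts (x of eyepiece in the frame of tray between -0.12 and 0.12 m and y of eyepiece in the frame of tray between -0.07 and 0.07 m and z of eyepiece in the frame of tray between 0 and 0.012 m and angle between each of eyepiece, long_objective, adapter_tube's own z axis and vertical below 0.2 rad and linear speed of each of eyepiece, long_objective, adapter_tube below 0.03 m/s and x of long_objective in the frame of tray between -0.12 and 0.12 m and y of long_objective in the frame of tray between -0.07 and 0.07 m and z of long_objective in the frame of tray between 0 and 0.012 m and x of adapter_tube in the frame of tray between -0.12 and 0.12 m and y of adapter_tube in the frame of tray between -0.07 and 0.07 m and z of adapter_tube in the frame of tray between 0 and 0.012 m and distance of each of short_objective, spacer_ring, oil_bottle, sample_jar, beaker, slide_box from where it was at the start of the episode below 0.03 m); the robot touches nothing.
It fails at once if the eyepiece dropped or thrown (falling free, out of the fingers, faster than 0.7 m/s, which is a drop of about 25 mm) (contact force between eyepiece and the fingers below 0.05 N and linear speed of eyepiece above 0.7 m/s).
It fails at once if the long objective dropped or thrown (falling free, out of the fingers, faster than 0.7 m/s, which is a drop of about 25 mm) (contact force between long_objective and the fingers below 0.05 N and linear speed of long_objective above 0.7 m/s).
It fails at once if the adapter tube dropped or thrown (falling free, out of the fingers, faster than 0.7 m/s, which is a drop of about 25 mm) (contact force between adapter_tube and the fingers below 0.05 N and linear speed of adapter_tube above 0.7 m/s).
It fails at once if a bystander moved by more than 30 mm (distance of any of short_objective, spacer_ring, oil_bottle, sample_jar, beaker, slide_box from where it was at the start of the episode above 0.03 m).
It also fails if it takes over 72 s, if anything falls off the work surface, if the arm or the gripper's body presses on something with over 40 N, if the wrist force passes 120 N, or if a joint passes its speed limit or range.

## Working session

There is one attempt and no reset: what is moved stays moved. The work goes in short steps, Python scripts to look and compute and a tool call to move; the robot and the scene stay as the last step left them, time stands still between calls to the robot, and variables do not carry over. Pictures are saved under pics/ and viewed, and the job is handed in when it is done.

Besides the shell and the picture viewer there is one more tool, called after "Emit:" as a command line: name --pt "numbers of a row" for each row, then --argument value for the rest. move_arm: Moves the arm, as the interface text tells. Its arguments: {"type":"object","properties":{"jaw":{"type":"array","items":{"type":"number"}},"offset":{"type":"array","items":{"type":"array","items":{"type":"number"}}},"roll":{"type":"array","items":{"type":"number"}},"grip_force":{"type":"number"}},"required":["jaw","offset","roll"]}

```bash
ls; mkdir -p pics
python3 - <<'E'
from station import arm
import cv2,numpy as np
s=arm.get_state(); print({k:(np.round(v,3).tolist()) for k,v in s.items()})
for n in ["top","scene"]:
    f=arm.grab_frame(n); cv2.imwrite(f"pics/{n}0.png",f["pixels"])
    print(n,f["fovy"],f["cx"],f["cy"],f["position"],f["attitude"],f["shot"])
    for t in ["eyepiece","long_objective","adapter_tube","tray","short_objective","spacer_ring","oil_bottle","sample_jar","beaker","slide_box"]:
        print(t,[(np.round(d["position"],3).tolist(),round(d["p"],2)) for d in arm.landmark_of(f,t)[:3]])
E
```

```text
pics
{'t': 0.0, 'q': [1.622, 0.359, 0.011, -0.0, -1.224, -0.288], 'qd': [-0.001, 0.001, -0.0, -0.001, -0.002, -0.001], 'joint_efforts': [0.001, -58.272, 29.306, 6.997, 0.007, -0.0], 'eef_pos': [0.158, 0.656, 0.226], 'ee_rot': [-1.571, -0.002, -1.808], 'force': [0.358, 0.264, 0.766], 'moment': [-0.001, -0.004, -0.06], 'width': 0.088}
top 43.06668405188613 312.2897325150062 235.09953839123244 [ 0.39539483 -0.05338209  1.39040365] [-3.00113913  0.01006614 -1.57820112] 1
eyepiece [([0.558, 0.237, -0.005], 0.76)]
long_objective [([0.458, 0.145, 0.004], 0.52)]
adapter_tube [([0.684, 0.042, 0.002], 0.79), ([0.46, 0.002, 0.001], 0.35)]
tray [([0.555, 0.237, -0.001], 0.61), ([0.469, -0.282, -0.001], 0.55)]
short_objective [([0.46, -0.001, 0.004], 0.67)]
spacer_ring [([0.56, 0.104, -0.001], 0.54)]
oil_bottle [([0.433, 0.23, -0.001], 0.57)]
sample_jar [([0.559, -0.016, 0.002], 0.72)]
beaker [([0.748, -0.061, -0.003], 0.83)]
slide_box [([0.765, 0.202, 0.001], 0.88), ([0.434, 0.226, -0.0], 0.63), ([0.745, -0.065, 0.002], 0.6)]
scene 54.090892913370155 316.293031851833 238.5921817858558 [0.89254894 0.44107855 0.6404968 ] [-2.41096123 -0.01207185  2.59703267] 2
eyepiece [([0.554, 0.238, -0.001], 0.96)]
long_objective [([0.463, 0.14, 0.0], 0.88)]
adapter_tube [([0.691, 0.042, 0.003], 0.92)]
tray [([0.473, -0.278, 0.001], 0.66)]
short_objective [([0.46, -0.002, 0.0], 0.73)]
spacer_ring [([0.562, 0.109, -0.002], 0.87)]
oil_bottle [([0.434, 0.236, 0.0], 0.68)]
sample_jar [([0.561, -0.015, -0.002], 0.88), ([0.435, 0.232, 0.0], 0.6)]
beaker [([0.75, -0.066, 0.002], 0.85)]
slide_box [([0.763, 0.202, -0.004], 0.58)]
```

View pics/top0.png

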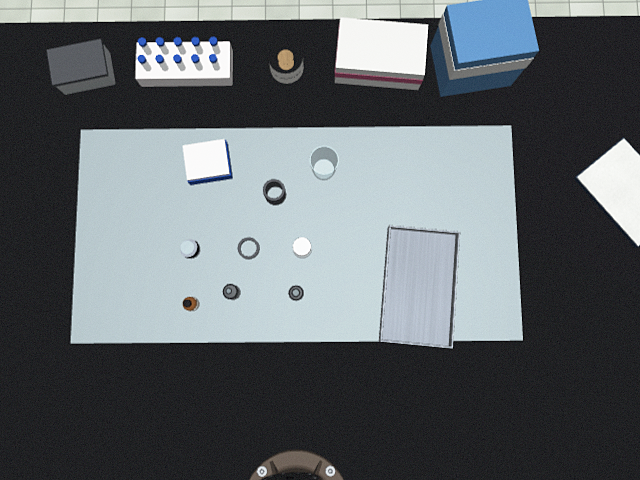

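View pics/scene0.png

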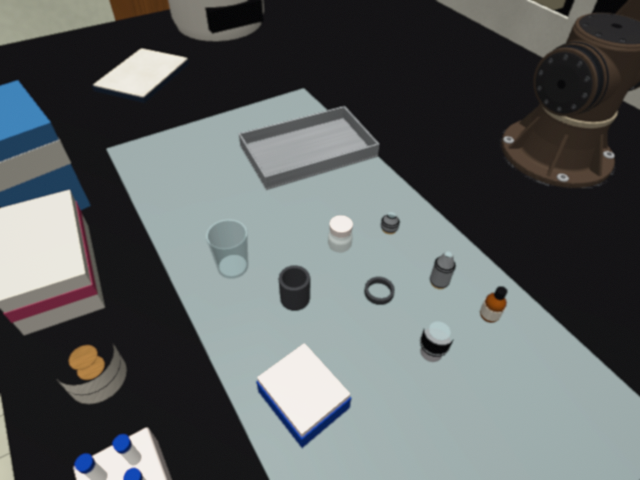

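The top view shows the tray at px (380–460, 226–348). The eyepiece is at (190,248), the long objective at (231,291), the adapter tube at (274,191), the short objective at (296,293) and the ring at (248,248). The scene view agrees, and the two detectors agree to within a few mm. Next I'll measure the tray corners and the objects' rims from pixels.

```bash
cat > h.py <<'E'
import numpy as np, cv2
from scipy.spatial.transform import Rotation as R
def ray(f,u,v,z):
    h=f["pixels"].shape[0]; fl=h/2/np.tan(np.radians(f["fovy"])/2)
    d=R.from_euler('xyz',f["attitude"]).as_matrix()@np.array([(u-f["cx"])/fl,(v-f["cy"])/fl,1])
    p=np.array(f["position"]); return p+d*(z-p[2])/d[2]
def proj(f,P):
    h=f["pixels"].shape[0]; fl=h/2/np.tan(np.radians(f["fovy"])/2)
    c=R.from_euler('xyz',f["attitude"]).as_matrix().T@(np.array(P)-f["position"])
    return np.array([f["cx"]+fl*c[0]/c[2],f["cy"]+fl*c[1]/c[2]])
E
python3 - <<'E'
from station import arm
from h import *
f=arm.grab_frame("top"); g=arm.grab_frame("scene")
cs=[ray(f,u,v,.035) for u,v in [(389,227),(459,233),(452,347.5),(380.5,341)]]
print(np.round(cs,3), np.round(np.mean(cs,0),3))
cs=[ray(g,u,v,.035) for u,v in [(240,142),(346,109),(377,145),(266,174)]]
print(np.round(cs,3), np.round(np.mean(cs,0),3))
im=f["pixels"]; cv2.imwrite("pics/top_z.png",cv2.resize(im[170:320,170:320],(600,600),interpolation=cv2.INTER_CUBIC))
a=g["pixels"].copy(); 
def ring(img,f,x,y,r,z):
    pts=np.array([proj(f,[x+r*np.cos(t),y+r*np.sin(t),z]) for t in np.linspace(0,6.3,40)])
    cv2.polylines(img,[np.int32(pts*16)],False,(0,0,255),1,cv2.LINE_AA,4)
for img,ff,n in [(im.copy(),f,"t"),(a,g,"s")]:
    if n=="t": pass
    for x,y,r,z in [(.556,.238,.022,.062),(.460,.143,.017,.0),(.460,.143,.007,.075),(.688,.042,.025,.058),(.688,.042,.025,0),(.556,.238,.017,0)]: ring(img,ff,x,y,r,z)
    c=img[170:320,170:320] if n=="t" else img[230:370,270:470]
    cv2.imwrite(f"pics/ov_{n}.png",cv2.resize(c,None,fx=4,fy=4,interpolation=cv2.INTER_CUBIC))
E
```

```text
[[ 0.604 -0.214  0.035]
 [ 0.589 -0.371  0.035]
 [ 0.336 -0.345  0.035]
 [ 0.351 -0.189  0.035]] [ 0.47  -0.28   0.035]
[[ 0.602 -0.336  0.035]
 [ 0.339 -0.327  0.035]
 [ 0.357 -0.181  0.035]
 [ 0.602 -0.216  0.035]] [ 0.475 -0.265  0.035]
```

View pics/ov_t.png

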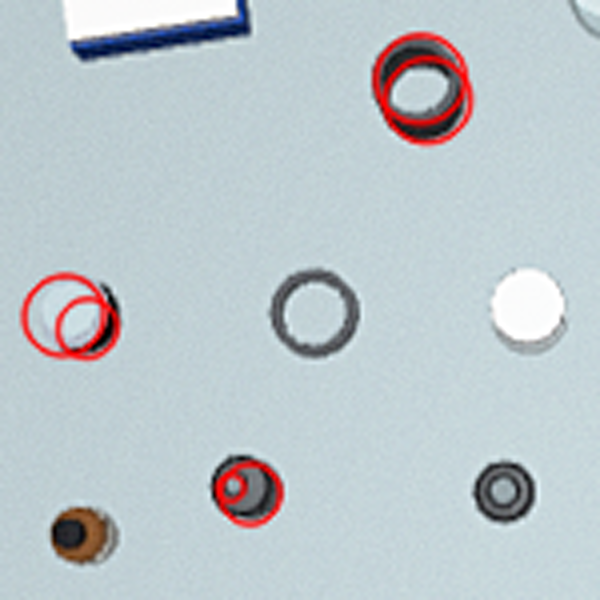

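View pics/ov_s.png

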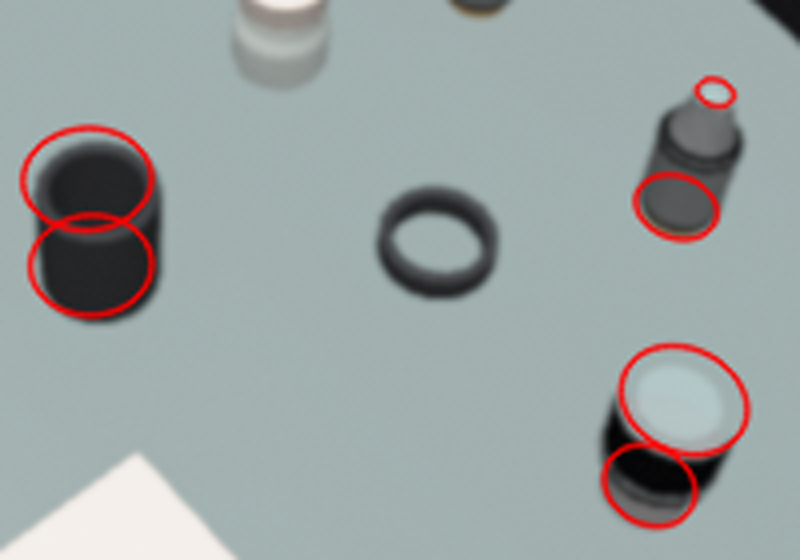

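Add to h.py:
```python
def delta(arm,target,yaw=-1.668):
    s=arm.get_state(); M=R.from_euler('xyz',s["ee_rot"]).as_matrix()
    d=M.T@(np.array(target)-s["eef_pos"])
    rot=R.from_euler('xyz',s["ee_rot"]).as_matrix().T@R.from_euler('xyz',[-np.pi/2,0,yaw]).as_matrix()
    print("t",round(s["t"],2),"pos",np.round(s["eef_pos"],4),"rpy",np.round(s["ee_rot"],3),"tool delta",np.round(d,4),"rotvec",np.round(R.from_matrix(rot).as_rotvec(),3),"F",np.round(s["force"],1),"w",round(s["width"],4),"q",np.round(s["q"],2))
```

```text
(no output)
```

Emit:
move_arm --jaw '[0, 0, 0, 0, 0]' --pt "0 0 0" --pt "0.038 0.006 0.044" --pt "0.038 0.006 0.044" --pt "0.038 0.006 0.044" --pt "0.038 0.006 0.044" --roll '[-0.14, 0, 0, 0, 0]' --grip_force 25

```text
t: 1.82
eef_pos: [0.3199, 0.4865, 0.2026]
ee_rot: [-1.571, 0.001, -1.667]
force: [1.6, 1.2, 0.1]
width: 0.088
```

Run:
```python
from station import arm
from h import *
delta(arm,[.556,.238,.16])
```

```text
t 1.82 pos [0.3199 0.4865 0.2026] rpy [-1.571e+00  1.000e-03 -1.667e+00] tool delta [0.2246 0.0426 0.2589] rotvec [-0.     0.001 -0.001] F [1.6 1.2 0.1] w 0.088 q [ 1.32  0.22 -0.23  0.   -1.11  0.15]
```

Emit:
move_arm --jaw '[0, 0, 0, 0, 0]' --pt "0.038 0.008 0.044" --pt "0.038 0.008 0.044" --pt "0.038 0.008 0.044" --pt "0.038 0.008 0.044" --pt "0.038 0.008 0.044" --roll '[0, 0, 0, 0, 0]'

```text
t: 2.45
eef_pos: [0.5207, 0.2761, 0.1627]
ee_rot: [-1.57, 0.001, -1.667]
force: [0.7, 1.2, -0.4]
width: 0.0879
```

Emit:
move_arm --jaw '[0, 0]' --pt "0.035 0.003 0.039" --pt "0 0 0" --roll '[0, 0]'

```text
t: 2.7
eef_pos: [0.5566, 0.2359, 0.1589]
ee_rot: [-1.571, -0.001, -1.672]
force: [-0.1, 0.1, 0.9]
width: 0.088
```

```bash
cat > look.py <<'E'
from station import arm
from h import *
import sys
def look(tag,thing,z,near):
    s=arm.get_state(); f=arm.grab_frame("wrist")
    T=np.eye(4); T[:3,:3]=R.from_euler('xyz',s["ee_rot"]).as_matrix(); T[:3,3]=s["eef_pos"]
    C=T@np.array(f["hand_eye"]); f2=dict(f); f2["position"]=C[:3,3]; f2["attitude"]=R.from_matrix(C[:3,:3]).as_euler('xyz')
    im=f["pixels"].copy()
    for x,y,r,zz in near:
        pts=np.array([proj(f2,[x+r*np.cos(t),y+r*np.sin(t),zz]) for t in np.linspace(0,6.3,40)])
        cv2.polylines(im,[np.int32(pts*16)],False,(0,0,255),1,cv2.LINE_AA,4)
    cv2.imwrite(f"pics/{tag}.png",im)
    if thing: print(thing,[(np.round(d["position"],4).tolist(),round(d["p"],2)) for d in arm.landmark_of(f,thing)[:3]])
    return f2
E
python3 - <<'E'
from look import *
delta(arm,[.556,.238,.16])
look("w1","eyepiece",0,[(.556,.238,.022,.062),(.556,.238,.017,0)])
E
```

```text
t 2.7 pos [0.5566 0.2359 0.1589] rpy [-1.571e+00 -1.000e-03 -1.672e+00] tool delta [-0.002  -0.0011 -0.0008] rotvec [ 0.001 -0.004  0.001] F [-0.1  0.1  0.9] w 0.088 q [ 0.72  0.3  -0.24  0.   -1.03  0.75]
eyepiece [([0.5583, 0.2344, 0.0005], 0.61), ([0.6898, 0.0498, 0.0031], 0.19)]
```

View pics/w1.png

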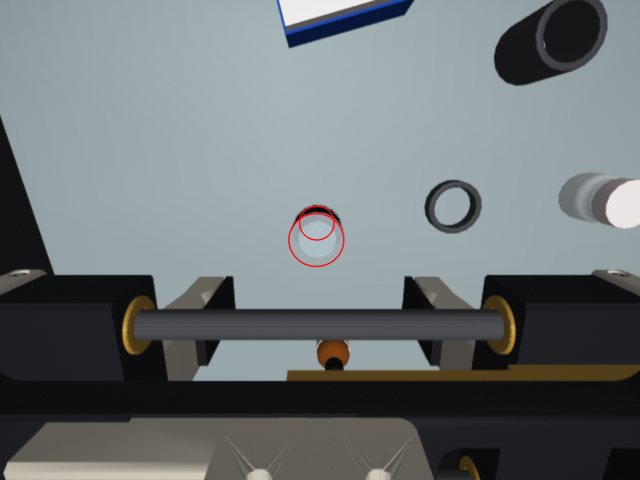

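The overlay ring sits on the eyepiece's top at about (316,238), centred between the fingers. Descending.

Emit:
move_arm --jaw '[0, 0, 0, 0, 0]' --pt "0 0.04 0" --pt "0 0.04 0" --pt "0 0.035 0" --pt "0 0.019 0" --pt "0 0 0" --roll '[0, 0, 0, 0, 0]'

```text
t: 3.42
eef_pos: [0.5535, 0.2394, 0.0244]
ee_rot: [-1.573, -0.002, -1.666]
force: [0.4, -0.1, 0.7]
width: 0.0874
```

Emit:
move_arm --jaw '[0.3, 0.6, 1, 1, 1]' --pt "0 0 0" --pt "0 0 0" --pt "0 0 0" --pt "0 0 0" --pt "0 0 0" --roll '[0, 0, 0, 0, 0]'

```text
t: 4.05
eef_pos: [0.5549, 0.2387, 0.0258]
ee_rot: [-1.571, -0.0, -1.668]
force: [0.5, -0.5, 3.4]
width: 0.0438
```

Emit:
move_arm --jaw '[1, 1, 1, 1, 1]' --pt "0 -0.02 0" --pt "0 -0.04 0" --pt "0 -0.04 0" --pt "0.02 -0.025 -0.005" --pt "0.045 0 -0.01" --roll '[0, 0, 0, 0, 0]'

```text
t: 4.68
eef_pos: [0.535, 0.1767, 0.1526]
ee_rot: [-1.567, 0.003, -1.666]
force: [0.2, -0.4, -1.3]
width: 0.0434
```

Emit:
move_arm --jaw '[1, 1, 1, 1, 1]' --pt "0.05 0 -0.01" --pt "0.05 0 -0.01" --pt "0.05 0 -0.01" --pt "0.05 0 -0.01" --pt "0.05 0 -0.01" --roll '[0, 0, 0, 0, 0]'

```text
t: 5.3
eef_pos: [0.4589, -0.0698, 0.1506]
ee_rot: [-1.571, 0.0, -1.667]
force: [2.0, -0.7, -1.3]
width: 0.0436
```

Emit:
move_arm --jaw '[1, 1, 1, 1, 1]' --pt "0.05 0 -0.01" --pt "0.05 0 -0.01" --pt "0.05 0 -0.01" --pt "0.045 0 -0.01" --pt "0.015 0 -0.004" --roll '[0, 0, 0, 0, 0]'

```text
t: 5.92
eef_pos: [0.3944, -0.2749, 0.1503]
ee_rot: [-1.571, 0.0, -1.67]
force: [-0.9, -0.5, -0.9]
width: 0.0434
```

Run:
```python
from look import *
delta(arm,[.395,-.273,.05])
def tr(x,y): return (.47+x*.995+y*.097,-.28-x*.097+y*.995)
f=look("w2",None,0,[])
im=cv2.imread("pics/w2.png")
for hx,hy,z in [(.13,.08,.035),(.126,.076,.004)]:
    P=np.array([proj(f,[*tr(a*hx,b*hy),z]) for a,b in [(1,1),(1,-1),(.2,-1),(.2,1)]])
    cv2.polylines(im,[np.int32(P)],True,(0,0,255),1)
cv2.imwrite("pics/w2.png",im)
```

```text
t 5.92 pos [ 0.3944 -0.2749  0.1503] rpy [-1.571  0.    -1.67 ] tool delta [-0.0019  0.1003  0.0005] rotvec [ 0.001 -0.002 -0.   ] F [-0.9 -0.5 -0.9] w 0.0434 q [-0.2   0.11 -0.51 -0.   -0.95  1.67]
```

View pics/w2.png

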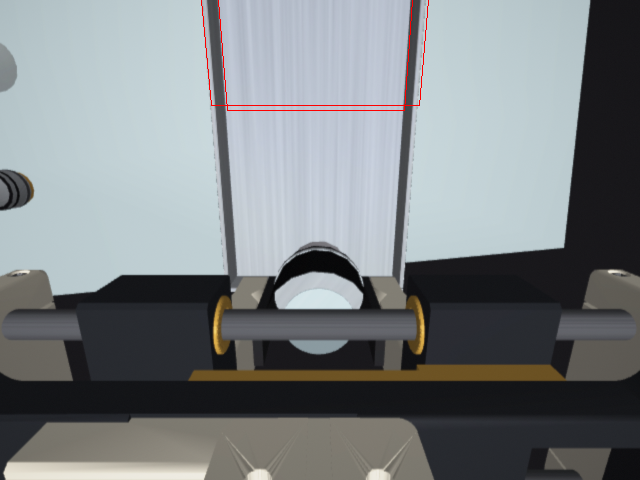

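The eyepiece is held upright, and the tray outline matches the rim lines at x≈215 and 415. Lowering.

Emit:
move_arm --jaw '[1, 1, 1, 1, 1]' --pt "0 0.03 0" --pt "0 0.04 0" --pt "0 0.03 0" --pt "0 0.014 0" --pt "0 0.003 0" --roll '[0, 0, 0, 0, 0]'

```text
t: 6.6
eef_pos: [0.3957, -0.2728, 0.0332]
ee_rot: [-1.572, 0.0, -1.667]
force: [-0.3, 0.4, -0.9]
width: 0.0437
```

Emit:
move_arm --jaw '[1, 1, 1]' --pt "0 0.002 0" --pt "0 0.001 0" --pt "0 0 0" --roll '[0, 0, 0]'

```text
t: 6.98
eef_pos: [0.3961, -0.2732, 0.0312]
ee_rot: [-1.57, -0.0, -1.668]
force: [-1.1, -0.3, -0.6]
width: 0.0436
```

Emit:
move_arm --jaw '[1, 1]' --pt "0 0.001 0" --pt "0 0 0" --roll '[0, 0]'

```text
t: 7.22
eef_pos: [0.3958, -0.2732, 0.0297]
ee_rot: [-1.57, -0.0, -1.668]
force: [-0.0, -0.0, 0.8]
width: 0.0437
```

Emit:
move_arm --jaw '[1, 1]' --pt "0 0.001 0" --pt "0 0 0" --roll '[0, 0]'

```text
t: 7.48
eef_pos: [0.3959, -0.2732, 0.0297]
ee_rot: [-1.57, -0.0, -1.667]
force: [-3.0, 3.7, 14.1]
width: 0.0438
```

Emit:
move_arm --jaw '[0.45, 0.4, 0.3, 0.15, 0.15]' --pt "0 0 0" --pt "0 0 0" --pt "0 0 0" --pt "0 0 0" --pt "0 0 0" --roll '[0, 0, 0, 0, 0]'

```text
t: 8.1
eef_pos: [0.3956, -0.2731, 0.0285]
ee_rot: [-1.571, 0.0, -1.668]
force: [-0.5, -0.0, -0.3]
width: 0.0729
```

Emit:
move_arm --jaw '[0.15, 0.15, 0.15, 0.1, 0.1]' --pt "0 -0.02 0" --pt "0 -0.04 0" --pt "0 -0.04 0" --pt "0 -0.03 0" --pt "0 0 0" --roll '[0, 0, 0, 0, 0]'

```text
t: 8.72
eef_pos: [0.3971, -0.2736, 0.161]
ee_rot: [-1.566, -0.001, -1.667]
force: [-0.0, 0.0, -0.6]
width: 0.0787
```

Run:
```python
from look import *
f=arm.grab_frame("top"); 
for t in ["eyepiece","long_objective"]: print(t,[(np.round(d["position"],4).tolist(),round(d["p"],2)) for d in arm.landmark_of(f,t)[:2]])
delta(arm,[.460,.143,.16])
cv2.imwrite("pics/top1.png",f["pixels"])
```

```text
eyepiece [([0.4602, 0.1446, 0.0036], 0.49)]
long_objective [([0.4585, 0.1442, 0.0029], 0.61)]
t 8.88 pos [ 0.3951 -0.2729  0.1579] rpy [-1.572  0.    -1.668] tool delta [-0.4203 -0.0019  0.0243] rotvec [ 0.001  0.    -0.   ] F [-0.6  0.7 -1.4] w 0.0789 q [-0.19  0.1  -0.5  -0.   -0.97  1.67]
```

View pics/top1.png

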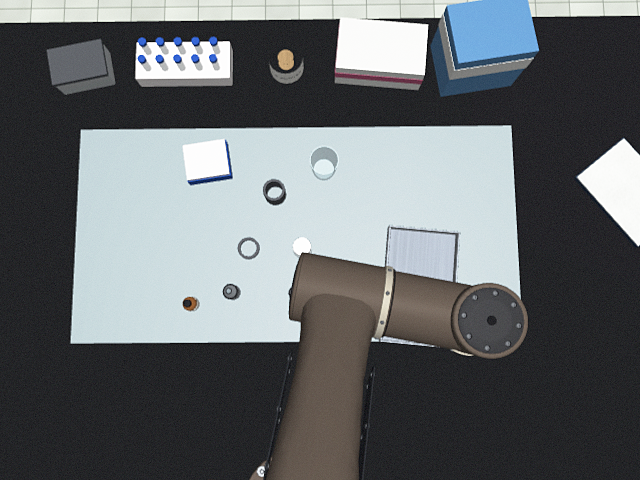

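Emit:
move_arm --jaw '[0.1, 0.1, 0.1, 0.1, 0.1]' --pt "-0.03 0 0.003" --pt "-0.055 0 0.003" --pt "-0.055 0 0.003" --pt "-0.055 0 0.003" --pt "-0.055 0 0.003" --roll '[0, 0, 0, 0, 0]'

```text
t: 9.5
eef_pos: [0.4342, -0.0242, 0.1577]
ee_rot: [-1.572, -0.001, -1.668]
force: [1.2, 0.0, -0.2]
width: 0.0793
```

Emit:
move_arm --jaw '[0.2, 0.25, 0.3, 0.3, 0.3]' --pt "-0.055 0 0.003" --pt "-0.055 0 0.003" --pt "-0.045 0 0.002" --pt "-0.015 0 0.001" --pt "0 0 0" --roll '[0, 0, 0, 0, 0]'

```text
t: 10.12
eef_pos: [0.4596, 0.1429, 0.1574]
ee_rot: [-1.573, -0.002, -1.666]
force: [0.8, -0.9, 0.6]
width: 0.0617
```

Run:
```python
from look import *
delta(arm,[.460,.143,.02])
look("w3","long_objective",0,[(.46,.143,.017,0),(.46,.143,.007,.075),(.46,.143,.017,.054)])
f=arm.grab_frame("scene"); cv2.imwrite("pics/s3.png",f["pixels"])
```

```text
t 10.12 pos [0.4596 0.1429 0.1574] rpy [-1.573 -0.002 -1.666] tool delta [-0.0004  0.1374  0.0006] rotvec [0.002 0.002 0.002] F [ 0.8 -0.9  0.6] w 0.0617 q [ 0.71  0.1  -0.5  -0.   -0.97  0.76]
long_objective [([0.4596, 0.1443, -0.0005], 0.85)]
```

View pics/w3.png

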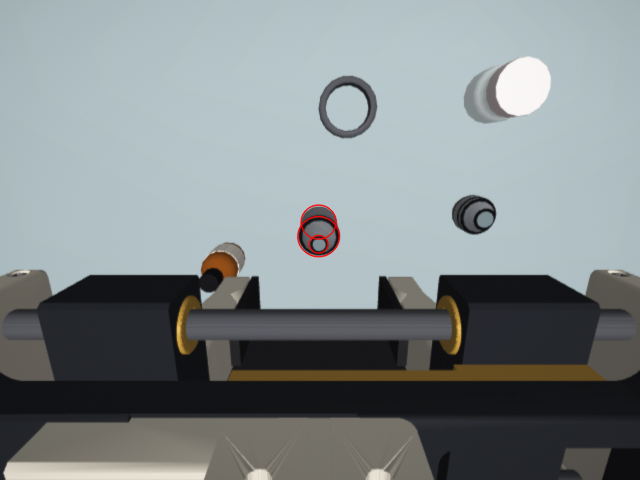

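View pics/s3.png

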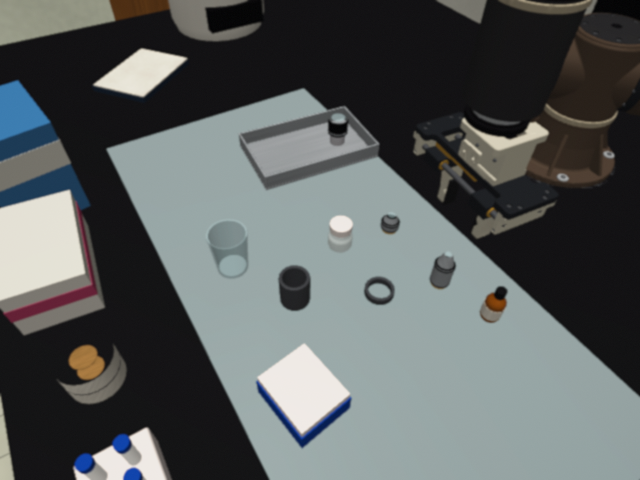

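The eyepiece stands in the tray at scene px (338,125). The long objective's overlay fits at wrist px (318,235). Descending on it.

Emit:
move_arm --jaw '[0.3, 0.3, 0.3, 0.3, 0.3]' --pt "0 0.04 0" --pt "0 0.04 0" --pt "0 0.035 0" --pt "0 0.02 0" --pt "0 0 0" --roll '[0, 0, 0, 0, 0]'

```text
t: 10.9
eef_pos: [0.4592, 0.1408, 0.0224]
ee_rot: [-1.573, -0.002, -1.669]
force: [0.3, 0.6, 1.1]
width: 0.0614
```

Emit:
move_arm --jaw '[0.5, 0.7, 1, 1, 1]' --pt "0 0 0" --pt "0 0 0" --pt "0 0 0" --pt "0 0 0" --pt "0 0 0" --roll '[0, 0, 0, 0, 0]'

```text
t: 11.52
eef_pos: [0.4605, 0.1428, 0.0242]
ee_rot: [-1.57, 0.0, -1.667]
force: [-1.2, -1.9, 6.3]
width: 0.0334
```

Emit:
move_arm --jaw '[1, 1, 1, 1, 1]' --pt "0 -0.02 0" --pt "0 -0.04 0" --pt "0 -0.04 0" --pt "0 -0.03 0" --pt "0.03 0 0.005" --roll '[0, 0, 0, 0, 0]'

```text
t: 12.15
eef_pos: [0.4636, 0.1139, 0.156]
ee_rot: [-1.567, 0.003, -1.665]
force: [0.3, 0.3, -3.9]
width: 0.0337
```

Emit:
move_arm --jaw '[1, 1, 1, 1, 1]' --pt "0.05 0 0.006" --pt "0.05 0 0.006" --pt "0.05 0 0.006" --pt "0.05 0 0.006" --pt "0.05 0 0.006" --roll '[0, 0, 0, 0, 0]'

```text
t: 12.78
eef_pos: [0.4674, -0.1409, 0.1534]
ee_rot: [-1.571, 0.0, -1.667]
force: [1.4, -0.5, -2.5]
width: 0.0335
```

Emit:
move_arm --jaw '[1, 1, 1, 1, 1]' --pt "0.05 0 0.006" --pt "0.05 0 0.006" --pt "0.03 0 0.004" --pt "0.01 0 0" --pt "0 0 0" --roll '[0, 0, 0, 0, 0]'

```text
t: 13.4
eef_pos: [0.4698, -0.2803, 0.1531]
ee_rot: [-1.572, 0.0, -1.669]
force: [-0.3, -0.2, -2.1]
width: 0.0337
```

Run:
```python
from look import *
delta(arm,[.470,-.280,.028])
look("w4",None,0,[])
```

```text
t 13.4 pos [ 0.4698 -0.2803  0.1531] rpy [-1.572  0.    -1.669] tool delta [-0.0003  0.1251  0.0003] rotvec [ 0.001 -0.001 -0.   ] F [-0.3 -0.2 -2.1] w 0.0337 q [-0.18  0.21 -0.37 -0.   -0.99  1.65]
```

View pics/w4.png

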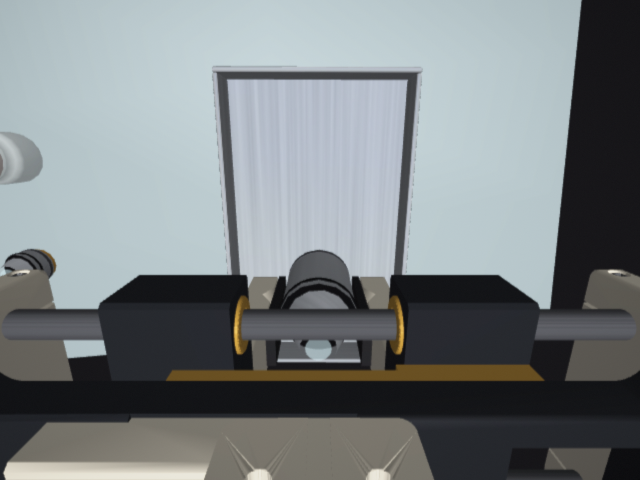

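The objective is held upright at about (318,300), over the middle of the tray. Lowering.

Emit:
move_arm --jaw '[1, 1, 1, 1, 1]' --pt "0 0.03 0" --pt "0 0.04 0" --pt "0 0.03 0" --pt "0 0.016 0" --pt "0 0.004 0" --roll '[0, 0, 0, 0, 0]'

```text
t: 14.08
eef_pos: [0.4703, -0.2797, 0.0331]
ee_rot: [-1.572, 0.0, -1.666]
force: [0.3, 0.6, -1.8]
width: 0.0337
```

Emit:
move_arm --jaw '[1, 1, 1]' --pt "0 0.002 0" --pt "0 0.001 0" --pt "0 0 0" --roll '[0, 0, 0]'

```text
t: 14.45
eef_pos: [0.4707, -0.2805, 0.0312]
ee_rot: [-1.57, -0.0, -1.668]
force: [0.8, 0.4, -2.2]
width: 0.0334
```

Emit:
move_arm --jaw '[1, 1, 1]' --pt "0 0.001 0" --pt "0 0.001 0" --pt "0 0 0" --roll '[0, 0, 0]'

```text
t: 14.82
eef_pos: [0.4702, -0.2804, 0.0285]
ee_rot: [-1.571, 0.0, -1.668]
force: [0.2, -0.1, -1.1]
width: 0.0337
```

Emit:
move_arm --jaw '[1, 1]' --pt "0 0.001 0" --pt "0 0 0" --roll '[0, 0]'

```text
t: 15.08
eef_pos: [0.4704, -0.2805, 0.0283]
ee_rot: [-1.571, -0.0, -1.667]
force: [-2.2, 1.6, 6.1]
width: 0.0337
```

Emit:
move_arm --jaw '[0.55, 0.5, 0.35, 0.2, 0.2]' --pt "0 0 0" --pt "0 0 0" --pt "0 0 0" --pt "0 0 0" --pt "0 0 0" --roll '[0, 0, 0, 0, 0]'

```text
t: 15.7
eef_pos: [0.4703, -0.2804, 0.0275]
ee_rot: [-1.571, 0.0, -1.668]
force: [-0.5, 0.2, 0.1]
width: 0.0671
```

Emit:
move_arm --jaw '[0.2, 0.15, 0.1, 0.05, 0]' --pt "0 -0.02 0" --pt "0 -0.04 0" --pt "0 -0.04 0" --pt "0 -0.03 0" --pt "-0.02 0 0.01" --roll '[0, 0, 0, 0, 0]'

```text
t: 16.32
eef_pos: [0.4834, -0.2623, 0.1605]
ee_rot: [-1.566, -0.001, -1.669]
force: [0.2, -0.2, -1.1]
width: 0.0861
```

Emit:
move_arm --jaw '[0, 0, 0, 0, 0]' --pt "-0.05 0 0.027" --pt "-0.05 0 0.027" --pt "-0.05 0 0.027" --pt "-0.05 0 0.027" --pt "-0.05 0 0.027" --roll '[0, 0, 0, 0, 0]'

```text
t: 16.95
eef_pos: [0.6415, -0.024, 0.1576]
ee_rot: [-1.571, -0.0, -1.667]
force: [0.9, -1.2, -0.5]
width: 0.0879
```

Run:
```python
from look import *
delta(arm,[.688,.042,.16])
```

```text
t 16.95 pos [ 0.6415 -0.024   0.1576] rpy [-1.571 -0.    -1.667] tool delta [-0.0701 -0.0024  0.0399] rotvec [-0.     0.001  0.   ] F [ 0.9 -1.2 -0.5] w 0.0879 q [ 0.27  0.35 -0.16  0.   -1.06  1.21]
```

Emit:
move_arm --jaw '[0, 0, 0]' --pt "-0.05 0 0.028" --pt "-0.02 0 0.012" --pt "0 0 0" --roll '[0, 0, 0]'

```text
t: 17.32
eef_pos: [0.6876, 0.0414, 0.1566]
ee_rot: [-1.572, -0.0, -1.666]
force: [-0.1, -0.2, -0.3]
width: 0.088
```

Run:
```python
from look import *
delta(arm,[.688,.042,.03])
look("w5","adapter_tube",0,[(.688,.042,.025,0),(.688,.042,.025,.058)])
f=arm.grab_frame("top"); cv2.imwrite("pics/t5.png",f["pixels"])
f=arm.grab_frame("scene"); cv2.imwrite("pics/s5.png",f["pixels"])
```

```text
t 17.32 pos [0.6876 0.0414 0.1566] rpy [-1.572 -0.    -1.666] tool delta [-0.0007  0.1266  0.0004] rotvec [0.001 0.002 0.   ] F [-0.1 -0.2 -0.3] w 0.088 q [ 0.34  0.43 -0.05 -0.   -1.1   1.13]
adapter_tube []
```

View pics/w5.png

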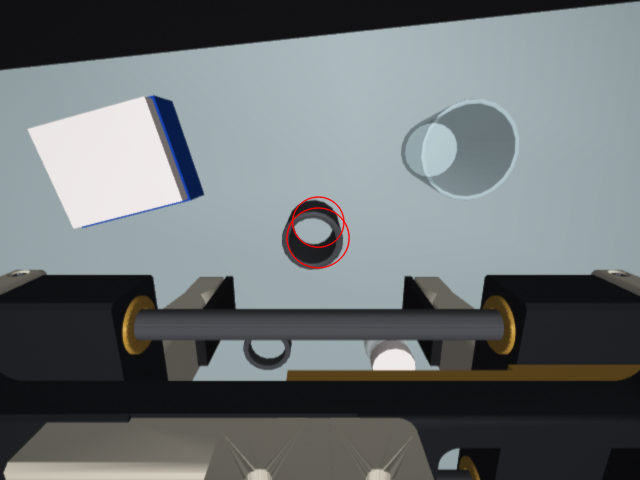

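View pics/s5.png

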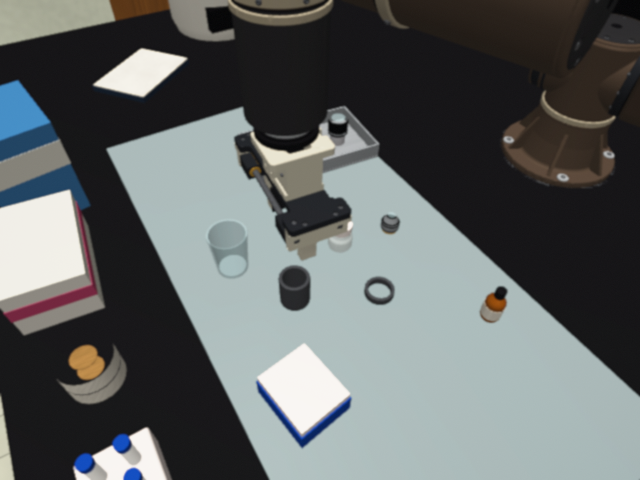

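The tube's top is at (313,239), about 5 px (4 mm) left of the overlay, so I'll shift tool x by −4 mm while descending.

Emit:
move_arm --jaw '[0, 0, 0, 0, 0]' --pt "-0.004 0.03 0" --pt "0 0.04 0" --pt "0 0.035 0" --pt "0 0.02 0" --pt "0 0 0" --roll '[0, 0, 0, 0, 0]'

```text
t: 18.15
eef_pos: [0.6862, 0.0427, 0.0312]
ee_rot: [-1.574, -0.001, -1.669]
force: [-0.3, -0.4, 0.5]
width: 0.0876
```

Emit:
move_arm --jaw '[0.25, 0.5, 1, 1, 1]' --pt "0 0 0" --pt "0 0 0" --pt "0 0 0" --pt "0 0 0" --pt "0 0 0" --roll '[0, 0, 0, 0, 0]'

```text
t: 18.77
eef_pos: [0.6881, 0.0445, 0.0332]
ee_rot: [-1.57, 0.0, -1.667]
force: [-0.3, 1.2, 3.7]
width: 0.0499
```

Emit:
move_arm --jaw '[1, 1, 1, 1, 1]' --pt "0 -0.02 0" --pt "0 -0.04 0" --pt "0 -0.04 0" --pt "0 -0.03 0" --pt "0.03 0 -0.01" --roll '[0, 0, 0, 0, 0]'

```text
t: 19.4
eef_pos: [0.6765, 0.0163, 0.1651]
ee_rot: [-1.566, 0.001, -1.665]
force: [0.6, -0.3, -1.6]
width: 0.0501
```

Emit:
move_arm --jaw '[1, 1, 1, 1, 1]' --pt "0.05 0 -0.016" --pt "0.05 0 -0.016" --pt "0.05 0 -0.016" --pt "0.05 0 -0.016" --pt "0.05 0 -0.016" --roll '[0, 0, 0, 0, 0]'

```text
t: 20.02
eef_pos: [0.5687, -0.2277, 0.1614]
ee_rot: [-1.573, 0.0, -1.668]
force: [0.7, 0.4, -0.9]
width: 0.0499
```

Emit:
move_arm --jaw '[1, 1, 1, 1]' --pt "0.045 0 -0.014" --pt "0.02 0 -0.006" --pt "0 0 0" --pt "0 0 0" --roll '[0, 0, 0, 0]'

```text
t: 20.52
eef_pos: [0.5447, -0.2882, 0.1621]
ee_rot: [-1.572, 0.0, -1.668]
force: [0.4, 1.3, -2.0]
width: 0.0501
```

Run:
```python
from look import *
delta(arm,[.545,-.287,.037])
look("w6",None,0,[])
f=arm.grab_frame("scene"); cv2.imwrite("pics/s6.png",f["pixels"])
```

```text
t 20.52 pos [ 0.5447 -0.2882  0.1621] rpy [-1.572  0.    -1.668] tool delta [-0.0012  0.1251  0.0003] rotvec [ 0.001  0.    -0.   ] F [ 0.4  1.3 -2. ] w 0.0501 q [-0.17  0.31 -0.21 -0.   -1.05  1.64]
```

View pics/w6.png

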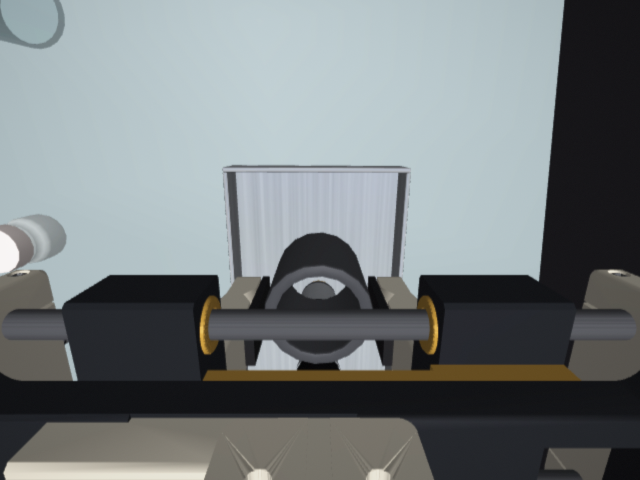

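View pics/s6.png

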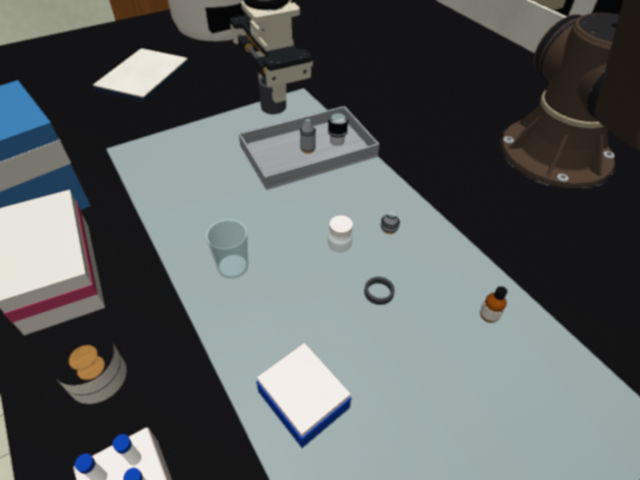

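The long objective and eyepiece stand upright in the tray at scene px (307,137) and (338,125). The tube is held upright over the far third. Lowering it.

Emit:
move_arm --jaw '[1, 1, 1, 1, 1]' --pt "0 0.03 0" --pt "0 0.04 0" --pt "0 0.03 0" --pt "0 0.016 0" --pt "0 0.004 0" --roll '[0, 0, 0, 0, 0]'

```text
t: 21.25
eef_pos: [0.5449, -0.2881, 0.0419]
ee_rot: [-1.572, 0.0, -1.667]
force: [0.5, -0.8, -1.1]
width: 0.05
```

Emit:
move_arm --jaw '[1, 1, 1, 1]' --pt "0 0.002 0" --pt "0 0.001 0" --pt "0 0.001 0" --pt "0 0 0" --roll '[0, 0, 0, 0]'

```text
t: 21.75
eef_pos: [0.545, -0.2887, 0.039]
ee_rot: [-1.57, -0.0, -1.668]
force: [0.5, -0.5, -1.2]
width: 0.0499
```

Emit:
move_arm --jaw '[1, 1]' --pt "0 0.001 0" --pt "0 0 0" --roll '[0, 0]'

```text
t: 22.0
eef_pos: [0.5448, -0.2887, 0.0375]
ee_rot: [-1.571, 0.0, -1.668]
force: [-0.3, -0.9, -1.5]
width: 0.0497
```

Emit:
move_arm --jaw '[1, 1]' --pt "0 0.001 0" --pt "0 0 0" --roll '[0, 0]'

```text
t: 22.25
eef_pos: [0.5449, -0.2887, 0.0371]
ee_rot: [-1.571, -0.0, -1.667]
force: [-2.5, 1.1, 4.9]
width: 0.0503
```

Emit:
move_arm --jaw '[1, 1]' --pt "0 0.0005 0" --pt "0 0 0" --roll '[0, 0]'

```text
t: 22.5
eef_pos: [0.545, -0.2887, 0.0371]
ee_rot: [-1.57, -0.0, -1.667]
force: [-4.1, 2.6, 9.9]
width: 0.0501
```

Emit:
move_arm --jaw '[0.37, 0.3, 0.2, 0.05, 0.05]' --pt "0 0 0" --pt "0 0 0" --pt "0 0 0" --pt "0 0 0" --pt "0 0 0" --roll '[0, 0, 0, 0, 0]'

```text
t: 23.12
eef_pos: [0.5449, -0.2886, 0.036]
ee_rot: [-1.571, -0.0, -1.668]
force: [-0.4, 0.3, 0.2]
width: 0.0813
```

Emit:
move_arm --jaw '[0.05, 0.05, 0.05, 0.05, 0.05]' --pt "0 -0.02 0" --pt "0 -0.04 0" --pt "0 -0.04 0" --pt "0 -0.04 0" --pt "-0.05 0 0" --roll '[0, 0, 0, 0, 0]'

```text
t: 23.75
eef_pos: [0.5516, -0.2408, 0.1797]
ee_rot: [-1.564, -0.001, -1.671]
force: [1.0, 1.5, -0.1]
width: 0.0832
```

Emit:
move_arm --jaw '[0, 0, 0, 0, 0]' --pt "-0.06 0 0" --pt "-0.06 0 0" --pt "-0.06 0 0" --pt "-0.06 0 0" --pt "-0.06 0 0" --roll '[0, 0, 0, 0, 0]'

```text
t: 24.38
eef_pos: [0.5786, 0.0617, 0.1764]
ee_rot: [-1.57, 0.0, -1.667]
force: [1.6, -0.1, 1.1]
width: 0.0878
```

Emit:
move_arm --jaw '[0, 0, 0, 0, 0]' --pt "-0.06 0 0" --pt "-0.06 0 0" --pt "-0.06 0 0" --pt "-0.03 0 0" --pt "0 0 0" --roll '[0, 0, 0, 0, 0]'

```text
t: 25.0
eef_pos: [0.5988, 0.2706, 0.1754]
ee_rot: [-1.571, -0.0, -1.665]
force: [-0.0, -1.0, 0.0]
width: 0.0874
```

Run:
```python
from look import *
delta(arm,[.545,-.287,.037])
for n in ["top","scene"]:
    f=arm.grab_frame(n); cv2.imwrite(f"pics/{n}9.png",f["pixels"])
    for t in ["eyepiece","long_objective","adapter_tube","short_objective","spacer_ring","oil_bottle","sample_jar","beaker","slide_box"]: print(n,t,[(np.round(d["position"],3).tolist(),round(d["p"],2)) for d in arm.landmark_of(f,t)[:2]])
```

```text
t 25.0 pos [0.5988 0.2706 0.1754] rpy [-1.571 -0.    -1.665] tool delta [ 0.5602  0.1386 -0.0009] rotvec [0.001 0.003 0.   ] F [-0. -1.  0.] w 0.0874 q [ 0.72  0.36 -0.1  -0.   -1.11  0.76]
top eyepiece [([0.402, -0.276, 0.003], 0.81)]
top long_objective [([0.471, -0.28, 0.007], 0.77)]
top adapter_tube [([0.543, -0.29, 0.003], 0.64)]
top short_objective [([0.461, -0.002, 0.002], 0.56)]
top spacer_ring [([0.562, 0.108, -0.0], 0.74)]
top oil_bottle [([0.434, 0.227, -0.002], 0.52)]
top sample_jar [([0.56, -0.015, 0.001], 0.83)]
top beaker [([0.747, -0.064, -0.0], 0.97)]
top slide_box [([0.764, 0.2, -0.002], 0.73)]
scene eyepiece [([0.398, -0.274, 0.002], 0.8)]
scene long_objective [([0.471, -0.28, 0.007], 0.64)]
scene adapter_tube []
scene short_objective [([0.458, 0.001, -0.006], 0.66), ([0.764, 0.202, -0.002], 0.24)]
scene spacer_ring [([0.564, 0.112, -0.002], 0.66)]
scene oil_bottle [([0.432, 0.232, 0.0], 0.6)]
scene sample_jar [([0.56, -0.016, -0.002], 0.64)]
scene beaker [([0.754, -0.065, 0.002], 0.85)]
scene slide_box [([0.762, 0.199, -0.001], 0.69)]
```

View pics/top9.png

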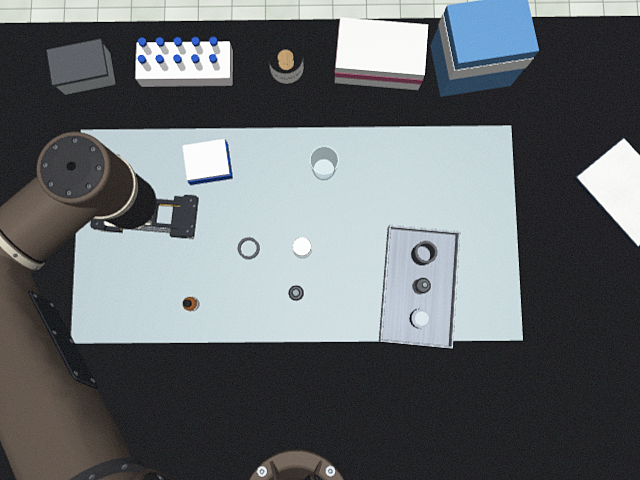

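View pics/scene9.png

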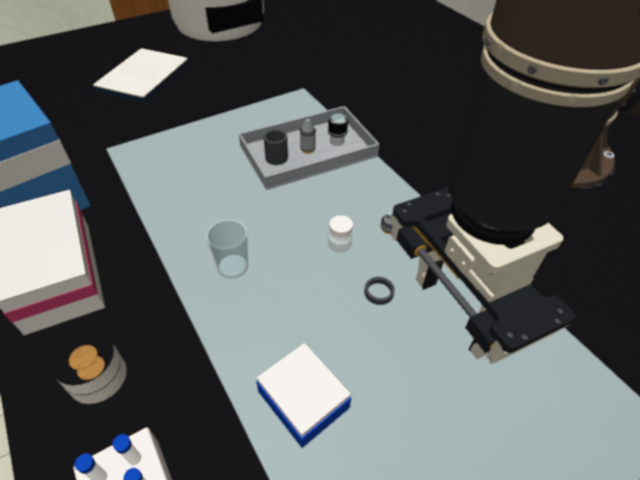

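All three stand upright in the tray at top px (424,252), (422,285) and (419,318). The bystanders haven't moved, and the arm is clear of everything.

```bash
python3 -c "
from station import arm
print(arm.job_done())"
```

```text
the job is handed in; nothing more can be done
None
```

The eyepiece, long objective and adapter tube are all standing upright in the tray, and I handed the job in at about 25 s of the 72 s. Each was gripped from above, carried over, and lowered in about 1 mm steps until the wrist force showed contact; only then did I open the fingers. The hand-in gives no verdict.

**Last checks:**
- **Packed parts:** the top and scene pictures both show the three in a row near the tray's centreline. They sit at about −75, 0 and +75 mm along its x, inside the limits.
- **Bystanders:** all six measured within about 6 mm of where they started, which is about the detector's own noise.
- **Arm:** it is clear of everything, with no outside force on the tool.

**Failed or disagreed:**
- The detector did not find the adapter tube in the final scene picture. It did find it in the top one, and the tube is plainly visible standing in both.
- It also missed the tube in the wrist picture before the grasp. There my estimate was about 4 mm off against the picture, so I shifted 4 mm before gripping.
- The scene picture put the tray centre 15 mm from the top picture's value in y, from corners I picked roughly by eye. I used the top value, and the wrist picture's tray outline agreed with it.

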